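# Hang the microscope stage insert on its stand

### The job

Take the microscope stage insert with the round window out of the rack and hang it by its two small upper eyes on the two pegs of the stand. Let go of it while it hangs out on the pegs, then push it along them until it lies flat against the stand's back panel. Leave the insert with the square window standing in the rack, and do not tip over the white bottle.

Things in the scene. Friction and masses are not known exactly. Their poses are not given: they have to be found in the camera images.
- round_insert: Loose plain dark metal plate upright in one of the rack's slots: 110 wide (y), 110 tall (z), 8 thick (x), faces alike; on its top a grip tab 34 wide, 40 tall, 10 thick (150 tall overall). Round window, 51 diameter, centred 47 above the bottom edge; two round eyes, 22 diameter, at y -32 and +32, 90 above the bottom edge. Origin: middle of the bottom edge. 0.2 kg. Grip the tab across its thickness.
- round_insert_eyes (a point): Point of the round-window insert midway between its two eyes, in the middle of the thickness, 90 mm above its origin.
- square_insert: Same plate, tab and eyes, but with a 45 mm square window; stands in the rack's other slot and stays there. Same origin and axes.
- rack: Fixed white rack, 150 (x) by 140 (y), with two slots along its y at x -38 and +38; slots 11 wide, floor 8 above the table, rails to 30 above the table. An insert stands in each slot; either may be in either. Origin: middle of the underside.
- stand: Fixed grey stand. Upright back panel 170 wide (y), top 190 above the table; its front face (x = 0) looks along -x, roughly to the robot. Two level round pegs, 10 diameter, stick out 68 along -x at y -32 and +32, axes 140 above the table; the last 6 is a collar of 14 diameter. Base plate 10 thick, to 100 in front of the face. Origin: on the table under the middle of the panel's front face.
- peg_mid (a point): Point on the panel's front face midway between the roots of the two pegs, 140 above the table; axes as the stand (x into the panel, y along the pegs' row, z up). When an insert hangs flush, its eyes' midpoint is about 4 in front of this point and 6 below it.
- white_bottle: Loose white screw-cap bottle, 50 mm diameter, 84 tall, standing on the table in front of the stand and rack. Origin: middle of its underside.
Not all that is in view belongs to the job. What is shaped like the round_insert but pink is not meant.

How it is judged (in metres and radians):
On the way:
1. the round-window insert hangs by its eyes on both pegs, away from the panel, and the robot has let go of it (y of round_insert_eyes in the frame of peg_mid between -0.012 and 0.012 m and z of round_insert_eyes in the frame of peg_mid between -0.013 and 0.002 m and angle between the y axis of round_insert and the y axis of peg_mid, either way round below 0.15 rad and x of round_insert_eyes in the frame of peg_mid between -0.066 and -0.01 m and contact force between each of the arm, the fingers and round_insert below 0.1 N), for 0.15 s.
At the end, for the whole second after the job is handed in: The round-window insert hangs at rest with a peg through each of its two eyes, upright within 0.1 rad, its back within 4 mm of the panel; the square-window insert still stands in its slot (moved less than 30 mm, upright within 0.3 rad), the white bottle stands upright (within 0.3 rad) (y of round_insert_eyes in the frame of peg_mid between -0.012 and 0.012 m and z of round_insert_eyes in the frame of peg_mid between -0.013 and 0.002 m and angle between the y axis of round_insert and the y axis of peg_mid, either way round below 0.15 rad and x of round_insert_eyes in the frame of peg_mid between -0.008 and 0.002 m and angle between round_insert's own z axis and vertical below 0.1 rad and linear speed of round_insert below 0.02 m/s and distance of square_insert from where it was at the start of the episode below 0.03 m and angle between each of square_insert, white_bottle's own z axis and vertical below 0.3 rad); the robot touches nothing.
It fails at once if the square-window insert is knocked over or taken out of its slot (distance of square_insert from where it was at the start of the episode above 0.04 m or angle between square_insert's own z axis and vertical above 0.4 rad).
It fails at once if the white bottle is tipped over (angle between white_bottle's own z axis and vertical above 0.6 rad).
It also fails if it takes over 56 s, if anything falls off the work surface, if the arm or the gripper's body presses on something with over 40 N, if the wrist force passes 120 N, or if a joint passes its speed limit or range.

### The arm

A 6-joint arm with a two-finger parallel gripper is mounted at the origin on a cart in front of the work surface, level with it; the furniture and walls round the work are solid. World frame = base frame: x ahead of the robot, y to its left, z up, the work surface at z = 0. Lengths are in m, angles in degrees, forces in N, time in s.
With the tool pointing down it reaches from about 0.35 to 0.775 m from the base axis. Payload 7.3 kg.
Tool frame: the origin (TCP) lies midway between the tips of the shut fingers; the grasp point (between the pads) lies grasp_offset behind it (grasp_offset is the distance from the TCP to the grasp point, in m); z points along the fingers, y is the direction in which the jaws open and shut (so a half turn about z gives the same grasp; the last joint's range is limited). The gripper opens to 92 mm and grips with 3 to 60 N. Pads are 19 mm wide; open, the fingers measure 130 mm over their backs; the gripper's body (75 mm by 190 mm) begins 47 mm behind the grasp point.
Start: joints at [-85.485, 19.595, 87.324, -0, 73.075, -8.365], TCP at [0.117, -0.512, 0.227] pointing down, gripper open.
Joint ranges: [-145.02, 145.02], [-44.19, 115.74], [2.07, 154.8], [-57.11, 237.11], [16.16, 152.29], [-177.93, 177.93]. Speed limits (degrees/s): [147.25, 147.25, 180, 180, 180, 180].

### API

Orientations are given as [roll, pitch, yaw] about the fixed x, y, z axes, in that order (R = Rz(yaw) Ry(pitch) Rx(roll)).
In Python, from workcell import * gives the robot as it stands.
- The arm moves only by the tool send_rows, never from a script. Its argument "rows" is a list of rows, each a list of 7 numbers: the shift along the tool's x, y, z in mm, then the turn, a rotation vector about the tool's x, y, z in rad, then the finger opening in mm, from 0 to 91.8. In form: [[tx, ty, tz, rx, ry, rz, claw], ...]. A call has 1 to 20 rows; each row is the pose to reach, as a shift and turn from the pose measured when the call began, along the tool's axes at that moment; what a row does not reach only later rows make up. A row lasts 1/10 s, in which the tool goes at most 50 mm and 8.59 degrees, less where a joint would pass 70% of its speed; a pose out of reach is approached as far as the arm can. A call with a gripper value outside its range is refused whole. The fingers move at their own pace and stop on an object; "squeeze" is the grip in N (left out, the last holds). Time passes only in rows, so rows that repeat a pose let the fingers close. It gives the time, the measured TCP pose, the force and the opening at its end, in the units of the state.
- read_state(): the state, without advancing time (a new reading comes with each control period).
- capture(name): name is "scene" or "top"; returns the picture (480x640x3 uint8, blue, green, red); there is no depth.
- camera_params(name): a dict with "vfov" (degrees; the focal length in pixels is half the picture's height over the tangent of half this angle, whatever the lens; pixels are square), "cx", "cy" (the principal point, pixels), "k1" (the pictures are not rectified: a ray, as slopes to the right and down, at radius r is drawn at 1 + k1 r^2 times it, then the intrinsics apply), "R" (3x3) and "t" (3): a world point X has camera coordinates R X + t. Camera axes: x right, y down, z forward; pixel columns grow to the right and rows downward; lengths in m; the calibration is good to about 2 mm. A picture is of the moment at which its call begins. camera_params takes no time and is no camera call.
- sign_off(): hands the job in, once; it reports no verdict.
The state is a dict: "t": time; "joint_pos": joint angles; "joint_vel": joint speeds; "tau": joint torques, N m; "eef_pos": TCP position; "orientation": TCP orientation; "ft_force": force on the tool from outside, world axes, zero at the start; "wrist_torque": the same for the moment, N m; "gripper_width": finger opening in m.
Only numpy, scipy, OpenCV 4.12 (cv2) and the standard library are available. Lean on these libraries where they do the work, as an engineer would, in place of code of your own. Each camera call takes 0.05 s, during which the arm holds its last target. There are 200 camera calls.

## Working session

There is one attempt and no reset: what is moved stays moved. The work goes in short steps, Python scripts to look and compute and a tool call to move; the robot and the scene stay as the last step left them, time stands still between calls to the robot, and variables do not carry over. Pictures are saved under pics/ and viewed, about 8 in all and at most 12, crops included, and the job is handed in when it is done.

Besides the shell and the picture viewer there is one more tool, called after "Call:" as a command line: name --pt "numbers of a row" for each row, then --argument value for the rest. send_rows: Moves the arm, as the interface text tells. Its arguments: {"type":"object","properties":{"rows":{"type":"array","items":{"type":"array","items":{"type":"number"}}},"squeeze":{"type":"number"}},"required":["rows"]}

```bash
mkdir -p pics; python3 - <<'E'
from workcell import *
import cv2
for n in("scene","top"):
    cv2.imwrite(f"pics/{n}0.png",capture(n)); print(n,camera_params(n))
print(read_state())
try: print(grasp_offset)
except Exception as e: print(e)
E
```

```text
scene {'vfov': 49.54952011813595, 'cx': 316.0080374004741, 'cy': 243.78445563561667, 'k1': -0.09546940634643024, 'R': array([[-0.6775434 , -0.73544582, -0.00737427],
       [-0.38412598,  0.36239807, -0.84918483],
       [ 0.62720186, -0.57252692, -0.52804427]]), 't': array([0.30999201, 0.31597303, 0.84941599])}
top {'vfov': 56.38679682162525, 'cx': 318.5205250189372, 'cy': 244.20767638861716, 'k1': -0.10965018672866925, 'R': array([[ 0.01600801, -0.99978799, -0.01295093],
       [-0.99434937, -0.0145588 , -0.10515401],
       [ 0.10494317,  0.01456105, -0.99437161]]), 't': array([-0.04078739,  0.52303052,  1.08643565])}
{'t': 0.1, 'joint_pos': array([-8.54869816e+01,  1.96330192e+01,  8.73667353e+01,  4.72636485e-04,
        7.30758506e+01, -8.36564668e+00]), 'joint_vel': array([-0.04592009, -0.06440919, -0.13259013,  0.06842177,  0.00442673,
       -0.00319571]), 'tau': array([ 1.50354601e-03, -4.32006204e+01, -2.44693494e+01,  7.19639333e-02,
        5.26201911e-02, -4.28457508e-05]), 'eef_pos': array([ 0.11700969, -0.51145812,  0.22613985]), 'orientation': array([-1.79925265e+02, -1.14469555e-02,  1.28785197e+01]), 'ft_force': array([-0.58213038, -0.05366537, -0.10058674]), 'wrist_torque': array([ 0.02278121, -0.01007752,  0.05547444]), 'gripper_width': 0.09159465852049763}
0.0188
```

View pics/scene0.png

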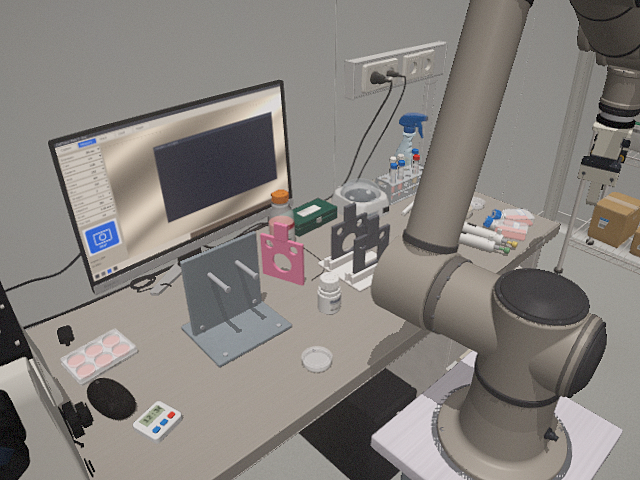

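View pics/top0.png

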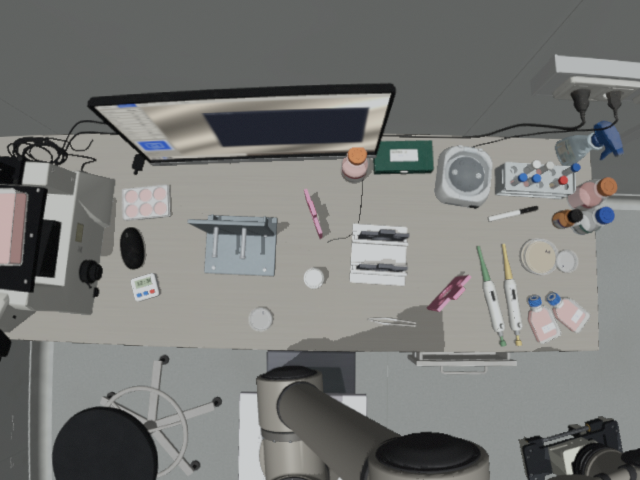

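The scene view shows the stand at about (235,300), a pink decoy at (283,255), the bottle at (329,295), and the rack with two dark inserts at (350,240) and (372,248). In the top view the stand is at (240,245), the bottle at (314,278), the rack at (380,254), and the inserts at rows 236 and 267. I need closer crops.

```bash
python3 - <<'E'
import cv2
a=cv2.imread("pics/scene0.png")[195:295,300:420]; cv2.imwrite("pics/c1.png",cv2.resize(a,None,fx=6,fy=6,interpolation=cv2.INTER_CUBIC))
b=cv2.imread("pics/top0.png")[195:305,185:425]; cv2.imwrite("pics/c2.png",cv2.resize(b,None,fx=3.3333,fy=3.3333,interpolation=cv2.INTER_CUBIC))
E
```

```text
(no output)
```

View pics/c1.png

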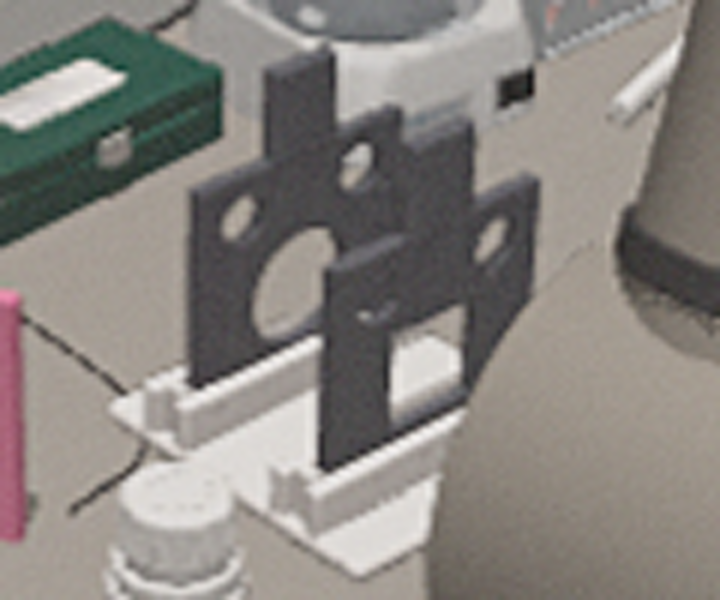

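View pics/c2.png

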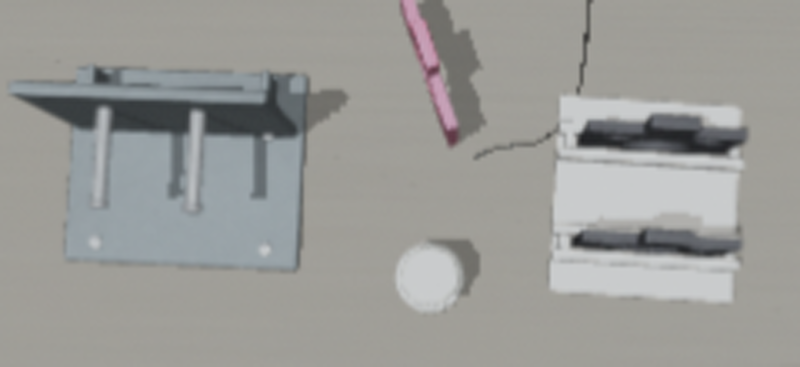

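```bash
python3 - <<'E'
import cv2
a=cv2.imread("pics/scene0.png")[225:365,175:350]; cv2.imwrite("pics/c3.png",cv2.resize(a,None,fx=4,fy=4,interpolation=cv2.INTER_CUBIC))
E
```

```text
(no output)
```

View pics/c3.png

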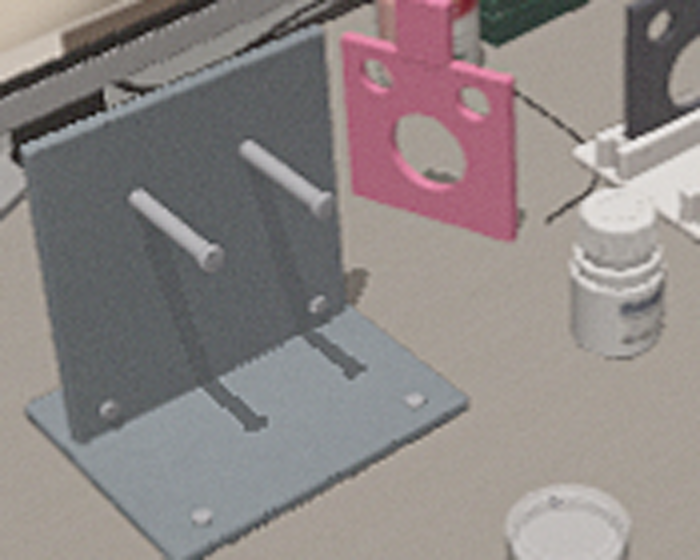

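```bash
cat > h.py <<'E'
import numpy as np
from workcell import *
from scipy.optimize import least_squares
def proj(n,X):
    p=camera_params(n); c=np.atleast_2d(X)@p["R"].T+p["t"]; s=c[:,:2]/c[:,2:]
    s=s*(1+p["k1"]*(s**2).sum(1))[:,None]
    return s*240/np.tan(np.radians(p["vfov"]/2))+[p["cx"],p["cy"]]
def place(q,L):
    c,s=np.cos(q[2]),np.sin(q[2]); L=np.atleast_2d(L)
    return L@np.array([[c,s,0],[-s,c,0],[0,0,1]])+[q[0],q[1],0]
def fit(obs,q0,yaw=True):
    # obs: (cam,(u,v),(local mm))
    def f(q):
        q=q if yaw else [q[0],q[1],0]
        return np.concatenate([proj(n,place(q,np.array(L)/1e3))[0]-uv for n,uv,L in obs])
    r=least_squares(f,q0,loss="soft_l1"); print(np.round(r.x[:2],4),np.round(np.degrees(r.x[2]),2),"res px\n",np.round(r.fun.reshape(-1,2),1).tolist()); return r.x
E
cat > m.py <<'E'
from h import *
S=lambda u,v:("scene",(300+u/6,195+v/6)); S3=lambda u,v:("scene",(175+u/4,225+v/4)); T=lambda u,v:("top",(185+u*.3,195+v*.3))
fit([(*S3(213,258),(-68,32,140)),(*S3(324,204),(-68,-32,140)),(*S3(135,196),(0,32,140)),(*S3(246,148),(0,-32,140)),(*S3(28,153),(0,85,190)),(*S3(322,33),(0,-85,190)),(*S3(78,442),(0,85,10)),(*S3(343,308),(0,-85,10)),
 (*T(99,207),(-68,32,140)),(*T(193,211),(-68,-32,140)),(*T(104,108),(0,32,145)),(*T(197,110),(0,-32,145)),(*T(66,260),(-100,85,10)),(*T(297,269),(-100,-85,10))],[.45,.15,0])
print("rack");fit([(*T(550,290),(-75,70,8)),(*T(733,301),(-75,-70,8)),(*T(562,95),(75,70,8)),(*T(742,106),(75,-70,8)),(*S(362,577),(-75,70,0))],[.45,-.15,0])
print("round");fit([(*S(192,190),(-4,55,110)),(*S(268,70),(-5,17,150)),(*S(333,55),(-5,-17,150)),(*S(238,217),(-2,32,90)),(*S(357,166),(-2,-32,90)),(*S(395,112),(-4,-55,110)),(*T(674,123),(0,0,158-8))][:6]+[(*T(674,123),(0,0,150))],[.5,-.15,0]) if 0 else None
o=[(S,(192,190),(-4,55,110)),(S,(268,70),(-5,17,150)),(S,(333,52),(-5,-17,150)),(S,(238,217),(-2,32,90)),(S,(357,166),(-2,-32,90)),(S,(395,112),(-4,-55,110)),(T,(675,123),(0,0,150))]
fit([(*a(*uv),(L[0],L[1],L[2]+8)) for a,uv,L in o],[.5,-.15,0])
print("square");o=[(S,(328,270),(-4,55,110)),(S,(470,125),(-5,-17,150)),(S,(532,182),(-4,-55,110)),(T,(672,237),(0,0,150))]
fit([(*a(*uv),(L[0],L[1],L[2]+8)) for a,uv,L in o],[.5,-.15,0])
print("bottle");fit([(*T(430,275),(0,0,84)),(*S3(620,212),(0,0,84))],[.35,0,0])
E
python3 m.py
```

```text
[0.5465 0.1661] -0.85 res px
 [[0.5, 0.2], [0.5, 0.3], [0.4, 0.1], [-0.0, -0.3], [-0.6, -0.3], [0.6, -2.1], [0.0, 1.2], [1.0, -0.2], [-0.3, 0.1], [-0.3, -0.3], [-0.7, -0.5], [-0.5, -0.3], [0.9, -0.0], [-1.9, -0.5]]
rack
[ 0.5026 -0.1862] -2.75 res px
 [[-0.1, 0.2], [0.5, 0.3], [-0.4, -0.4], [0.4, -0.2], [-0.1, 0.7]]
round
[ 0.5405 -0.1835] -4.52 res px
 [[0.1, 0.4], [0.5, 0.4], [0.7, -0.8], [-0.7, -0.1], [-0.3, -0.0], [1.2, -0.8], [-1.2, -0.6]]
square
[ 0.465  -0.1786] -3.49 res px
 [[-0.1, 0.5], [0.7, -1.1], [0.7, -0.7], [-2.5, -0.5]]
bottle
[ 0.4381 -0.0231] 0.0 res px
 [[-0.5, 0.4], [0.1, -1.9]]
```

```bash
cat >> h.py <<'E'
from scipy.spatial.transform import Rotation as Ro
def row(pos,yaw,ref=None):
    s=read_state(); p,r=(s["eef_pos"],Ro.from_euler("xyz",s["orientation"],degrees=True)) if ref is None else (np.array(ref[0]),Ro.from_euler("xyz",[180,0,ref[1]],degrees=True))
    t=r.inv().apply(np.array(pos)-p)*1e3; w=(r.inv()*Ro.from_euler("xyz",[180,0,yaw],degrees=True)).as_rotvec()
    print(np.round(t,1).tolist()+np.round(w,3).tolist())
E
python3 - <<'E'
from h import *
def f(q): return np.concatenate([proj("top",q)[0]-(380,157),proj("scene",q)[0]-(291,206)])
r=least_squares(f,[.7,-.1,.1]);print("monitor corner",r.x,r.fun)
row([.117,-.512,.30],12.9);row([.40,-.35,.30],86.5);row([.5405,-.186,.30],86.5)
E
```

```text
monitor corner [ 0.73670501 -0.17606842  0.08026808] [-1.41553167 -1.40422044  2.14886427  0.23616689]
[-0.1, 0.4, -73.9, -0.001, -0.0, -0.0]
[311.9, -94.4, -73.7, -0.001, -0.001, -1.285]
[485.4, -223.0, -73.5, -0.001, -0.001, -1.285]
```

Call:
send_rows --pt "0 0 -50 0 0 0 50" --pt "0 0 -74 0 0 0 50" --pt "50 -15 -74 0 0 -0.15 50" --pt "100 -30 -74 0 0 -0.3 50" --pt "150 -45 -74 0 0 -0.45 50" --pt "200 -60 -74 0 0 -0.6 50" --pt "250 -77 -74 0 0 -0.75 50" --pt "312 -94 -74 0 0 -0.9 50" --pt "350 -125 -74 0 0 -1.05 50" --pt "390 -155 -74 0 0 -1.2 50" --pt "430 -185 -74 0 0 -1.285 50" --pt "485 -223 -74 0 0 -1.285 50" --pt "485 -223 -74 0 0 -1.285 50" --pt "485 -223 -74 0 0 -1.285 50" --pt "485 -223 -74 0 0 -1.285 50" --pt "485 -223 -74 0 0 -1.285 50" --pt "485 -223 -74 0 0 -1.285 50"

```text
t: 1.8
eef_pos: [0.5394, -0.1872, 0.3005]
orientation: [-180.0, -0.1, 86.4]
ft_force: [0.1, -0.6, 0.3]
gripper_width: 0.0499
```

```bash
python3 - <<'E'
from h import *
import cv2
row([.5405,-.186,.20],86.5);row([.5405,-.186,.124],86.5)
a=capture("scene")[130:295,280:440]; b=capture("top")[150:310,300:460]
im=np.hstack([cv2.resize(a,(400,412),interpolation=2),cv2.resize(b,(400,412),interpolation=2)]);cv2.imwrite("pics/g1.png",im)
E
```

```text
[1.1, 1.1, 100.5, -0.001, -0.001, -0.002]
[1.0, 1.1, 176.5, -0.001, -0.001, -0.002]
```

View pics/g1.png

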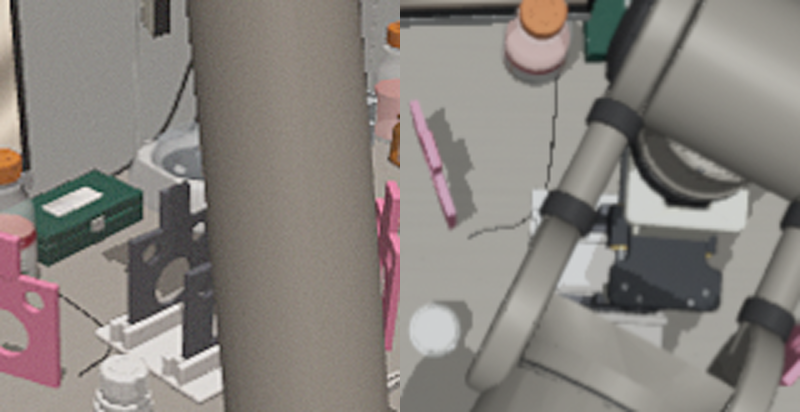

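The arm blocks the view of the tab in both pictures, but there is 20 mm of clearance on each side. I'll descend slowly and watch the force.

Call:
send_rows --pt "1 1 40 0 0 0 50" --pt "1 1 80 0 0 0 50" --pt "1 1 110 0 0 0 50" --pt "1 1 130 0 0 0 50" --pt "1 1 150 0 0 0 50" --pt "1 1 165 0 0 0 50" --pt "1 1 176 0 0 0 50" --pt "1 1 176 0 0 0 50" --pt "1 1 176 0 0 0 50"

```text
t: 2.8
eef_pos: [0.5407, -0.1864, 0.1252]
orientation: [180.0, -0.1, 86.4]
ft_force: [0.1, 0.1, 0.9]
gripper_width: 0.05
```

Call:
send_rows --pt "0 0 0 0 0 0 30" --pt "0 0 0 0 0 0 20" --pt "0 0 0 0 0 0 14" --pt "0 0 0 0 0 0 12" --pt "0 0 0 0 0 0 10" --pt "0 0 0 0 0 0 8" --pt "0 0 0 0 0 0 6" --pt "0 0 0 0 0 0 4" --pt "0 0 0 0 0 0 4" --squeeze 10

```text
t: 3.7
eef_pos: [0.5408, -0.1863, 0.1253]
orientation: [180.0, -0.1, 86.4]
ft_force: [1.6, -0.3, 1.7]
gripper_width: 0.0097
```

Call:
send_rows --pt "0 0 0 0 0 0 0" --pt "0 0 0 0 0 0 0" --pt "0 0 -10 0 0 0 0" --pt "0 0 -20 0 0 0 0" --pt "0 0 -35 0 0 0 0" --pt "0 0 -55 0 0 0 0" --pt "0 0 -80 0 0 0 0" --pt "0 0 -110 0 0 0 0" --pt "0 0 -140 0 0 0 0" --pt "0 0 -170 0 0 0 0" --pt "0 0 -185 0 0 0 0" --pt "0 0 -185 0 0 0 0" --pt "0 0 -185 0 0 0 0" --squeeze 35

```text
t: 5.0
eef_pos: [0.5402, -0.1863, 0.31]
orientation: [-180.0, -0.1, 86.4]
ft_force: [0.0, -0.2, -2.2]
gripper_width: 0.0097
```

```bash
python3 - <<'E'
from h import *
row([.43,-.05,.31],86.4);row([.41,.166,.31],89.15);row([.41,.166,.20],89.15)
E
```

```text
[129.1, -118.6, 0.1, -0.0, -0.001, -0.001]
[343.4, -152.2, 0.4, -0.0, -0.001, -0.049]
[343.3, -152.2, 110.4, -0.0, -0.001, -0.049]
```

Call:
send_rows --pt "35 -30 0 0 0 0 0" --pt "70 -62 0 0 0 0 0" --pt "105 -95 0 0 0 0 0" --pt "140 -118 0 0 0 0 0" --pt "180 -125 0 0 0 -0.01 0" --pt "220 -132 0 0 0 -0.02 0" --pt "260 -140 0 0 0 -0.03 0" --pt "300 -147 0 0 0 -0.04 0" --pt "335 -152 0 0 0 -0.049 0" --pt "343 -152 20 0 0 -0.049 0" --pt "343 -152 50 0 0 -0.049 0" --pt "343 -152 85 0 0 -0.049 0" --pt "343 -152 115 0 0 -0.049 0" --pt "343 -152 135 0 0 -0.049 0" --pt "343 -152 143 0 0 -0.049 0" --pt "343 -152 143 0 0 -0.049 0" --pt "343 -152 143 0 0 -0.049 0" --pt "343 -152 143 0 0 -0.049 0"

```text
t: 6.8
eef_pos: [0.4108, 0.1659, 0.1684]
orientation: [179.9, -0.1, 89.2]
ft_force: [-0.7, 0.2, -2.1]
gripper_width: 0.0095
```

```bash
python3 - <<'E'
from h import *
import cv2
a=capture("scene")[215:355,165:315]; b=capture("top"); cv2.imwrite("pics/top2.png",b)
cv2.imwrite("pics/i1.png",cv2.resize(a,None,fx=4,fy=4,interpolation=2))
E
```

```text
(no output)
```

View pics/i1.png

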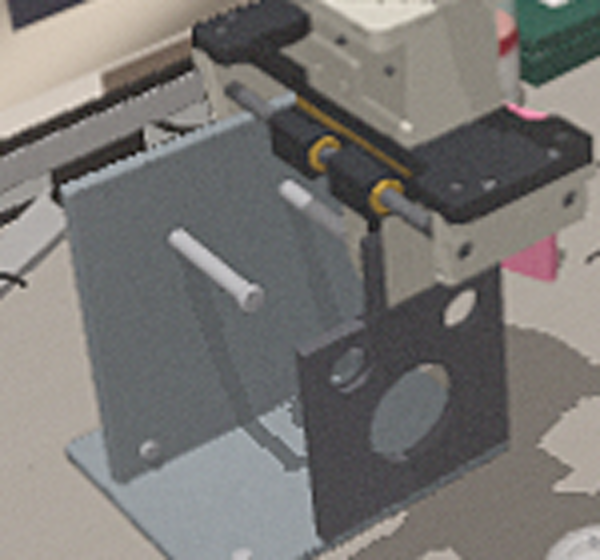

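The plate hangs straight in the gripper. Its +y top corner is at (301,350), bottom corners at (319,543) and (508,440), and the eyes at about (350,367) and (461,306). Next I'll fit its offset.

```bash
python3 - <<'E'
from h import *
S=lambda u,v:np.array((165+u/4,215+v/4))
o=[(S(301,350),(-4,55,110)),(S(319,543),(-4,55,0)),(S(508,441),(-4,-55,0)),(S(350,367),(-2.5,32,90)),(S(461,306),(-2.5,-32,90)),(S(411,411),(-3,0,47))]
L=np.array([a[1] for a in o])/1e3
def P(q): return Ro.from_euler("xz",[q[2],q[3]]).apply(L)+[.4108,q[0],q[1]]
f=lambda q:(proj("scene",P(q))-[a[0] for a in o]).ravel()
r=least_squares(f,[.166,.05,0,-.015],loss="soft_l1");print(r.x[:2],np.degrees(r.x[2:]),np.round(r.fun.reshape(-1,2),1).tolist())
g=lambda d:(proj("scene",place([.5465+d[0],.1661+d[1],np.radians(-.85)],np.array([(-68,32,140),(-68,-32,140)])/1e3+[0,0,d[2]]))-[S(255,297),S(9999,0)])[0]
print("peg tip residual here",g([0,0,0]))
E
```

```text
[0.16706202 0.05057564] [ 0.89324757 -1.73053018] [[0.4, 0.4], [0.3, -0.5], [-0.3, -0.2], [-0.7, -0.5], [0.2, 0.7], [-0.1, 0.0]]
peg tip residual here [-0.01742641  0.46266357]
```

Call:
send_rows --pt "1 20 0 0 0 0 0" --pt "1 40 0 0 0 0 0" --pt "1 50 0 0 0 0 0" --pt "1 56 0 0 0 0 0" --pt "1 62 0 0 0 0 0" --pt "1 68 0 0 0 0 0" --pt "1 74 0 0 0 0 0" --pt "1 80 0 0 0 0 0" --pt "1 86 0 0 0 0 0" --pt "1 91 0 0 0 0 0" --pt "1 91 0 0 0 0 0" --pt "1 91 0 0 0 0 0"

```text
t: 8.1
eef_pos: [0.5015, 0.1655, 0.1682]
orientation: [179.9, -0.1, 89.2]
ft_force: [0.9, 0.6, -2.6]
gripper_width: 0.0098
```

```bash
python3 - <<'E'
from h import *
import cv2
a=capture("scene")[215:355,165:315]
cv2.imwrite("pics/i2.png",cv2.resize(a,None,fx=4,fy=4,interpolation=2))
E
```

```text
(no output)
```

View pics/i2.png

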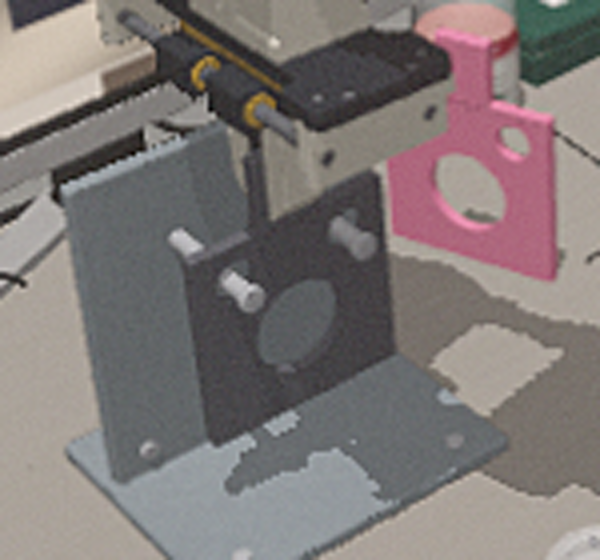

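Both pegs pass through the eyes, with the collars at (250,292) and (362,243), and there was no contact force. I'll lower it now.

Call:
send_rows --pt "0 0 2 0 0 0 0" --pt "0 0 4 0 0 0 0" --pt "0 0 5 0 0 0 0" --pt "0 0 6 0 0 0 0" --pt "0 0 6 0 0 0 0"

```text
t: 8.65
eef_pos: [0.5013, 0.1655, 0.1621]
orientation: [179.9, -0.1, 89.2]
ft_force: [0.2, 1.2, -3.0]
gripper_width: 0.01
```

Call:
send_rows --pt "0 0 0.7 0 0 0 0" --pt "0 0 1.2 0 0 0 0" --pt "0 0 1.2 0 0 0 0" --squeeze 10

```text
t: 8.95
eef_pos: [0.5015, 0.1656, 0.1613]
orientation: [179.9, -0.1, 89.2]
ft_force: [-0.9, -0.2, 1.0]
gripper_width: 0.01
```

Call:
send_rows --pt "0 0 0 0 0 0 12" --pt "0 0 0 0 0 0 15" --pt "0 0 0 0 0 0 18" --pt "0 0 0 0 0 0 22" --pt "0 0 0 0 0 0 26" --pt "0 0 0 0 0 0 26" --pt "0 0 0 0 0 0 26" --pt "0 0 -10 0 0 0 26" --pt "0 0 -25 0 0 0 26" --pt "0 0 -50 0 0 0 26" --pt "0 0 -80 0 0 0 26" --pt "0 0 -110 0 0 0 26" --pt "0 0 -110 0 0 0 26"

```text
t: 10.25
eef_pos: [0.5032, 0.1658, 0.2764]
orientation: [179.4, -0.2, 89.2]
ft_force: [-0.2, -0.1, -0.1]
gripper_width: 0.0259
```

```bash
python3 - <<'E'
from h import *
import cv2
a=capture("scene")[190:340,165:345]
cv2.imwrite("pics/i3.png",cv2.resize(a,None,fx=4,fy=4,interpolation=2))
c,s=np.cos(np.radians(-.85)),np.sin(np.radians(-.85))
P=lambda x,z:[.5465+c*x,.1661+s*x,z]
row(P(-.12,.27),180);row(P(-.12,.139),180);row(P(-.12,.27),0)
E
```

```text
[1.1, -75.8, 3.4, 0.007, 0.003, -1.585]
[0.8, -76.6, 134.4, 0.007, 0.003, -1.585]
[1.1, -75.8, 3.4, 0.003, -0.007, 1.556]
```

View pics/i3.png

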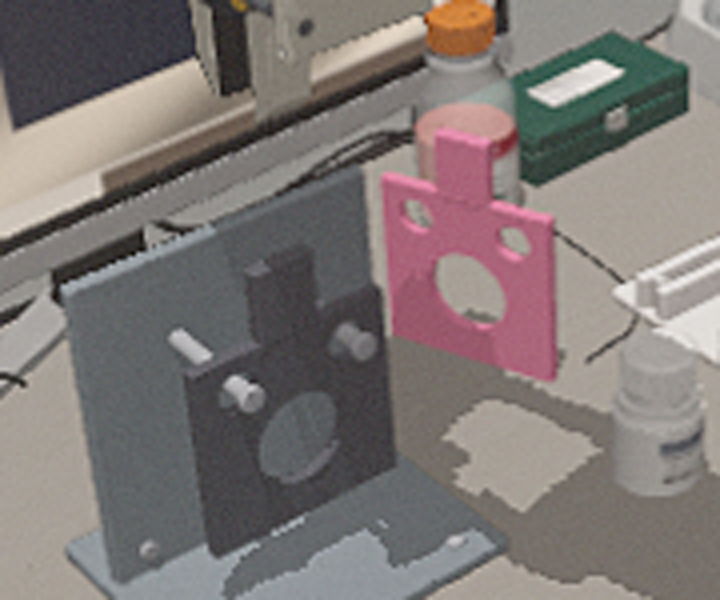

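Call:
send_rows --pt "0 -20 0 0 0 0 50" --pt "0 -40 0 0 0 -0.12 90" --pt "0 -60 0 0 0 -0.26 90" --pt "1 -76 0 0 0 -0.4 90" --pt "1 -76 0 0 0 -0.54 90" --pt "1 -76 0 0 0 -0.68 90" --pt "1 -76 0 0 0 -0.82 90" --pt "1 -76 0 0 0 -0.96 90" --pt "1 -76 0 0 0 -1.1 90" --pt "1 -76 0 0 0 -1.24 90" --pt "1 -76 0 0 0 -1.38 90" --pt "1 -76 0 0 0 -1.5 90" --pt "1 -76 0 0 0 -1.571 90" --pt "1 -76 0 0 0 -1.571 90" --pt "1 -76 0 0 0 -1.571 90" --pt "1 -76 0 0 0 -1.571 90"

```text
t: 11.9
eef_pos: [0.4261, 0.1677, 0.2732]
orientation: [179.9, 0.3, 179.1]
ft_force: [0.3, -0.5, 0.2]
gripper_width: 0.09
```

```bash
python3 - <<'E'
from h import *
c,s=np.cos(np.radians(-.85)),np.sin(np.radians(-.85))
P=lambda x,z:[.5465+c*x,.1661+s*x,z]
row(P(-.12,.139),179.15);row(P(-.06,.139),179.15)
E
```

```text
[0.4, -0.1, 134.2, 0.003, 0.006, -0.001]
[-59.6, -0.1, 134.5, 0.003, 0.006, -0.001]
```

Call:
send_rows --pt "0 0 40 0 0.006 0 90" --pt "0 0 80 0 0.006 0 90" --pt "0 0 115 0 0.006 0 90" --pt "0 0 134 0 0.006 0 90" --pt "0 0 134 0 0.006 0 90" --pt "-15 0 134 0 0.006 0 90" --pt "-30 0 134 0 0.006 0 90" --pt "-42 0 134 0 0.006 0 90" --pt "-50 0 134 0 0.006 0 90" --pt "-54 0 134 0 0.006 0 90" --pt "-54 0 134 0 0.006 0 90"

```text
t: 13.0
eef_pos: [0.4812, 0.1671, 0.1396]
orientation: [179.9, 0.0, 179.1]
ft_force: [-0.2, -0.2, 0.2]
gripper_width: 0.0903
```

Call:
send_rows --pt "-3 0 0 0 0 0 90" --pt "-6 0 0 0 0 0 90" --pt "-9 0 0 0 0 0 90" --pt "-12 0 0 0 0 0 90" --pt "-15 0 0 0 0 0 90" --pt "-18 0 0 0 0 0 90" --pt "-21 0 0 0 0 0 90" --pt "-24 0 0 0 0 0 90" --pt "-27 0 0 0 0 0 90" --pt "-30 0 0 0 0 0 90" --pt "-33 0 0 0 0 0 90" --pt "-36 0 0 0 0 0 90" --pt "-39 0 0 0 0 0 90" --pt "-41 0 0 0 0 0 90" --pt "-42 0 0 0 0 0 90" --pt "-42 0 0 0 0 0 90"

```text
t: 14.6
eef_pos: [0.5234, 0.1664, 0.1396]
orientation: [179.9, 0.0, 179.1]
ft_force: [-0.7, -0.6, -0.7]
gripper_width: 0.09
```

```bash
python3 - <<'E'
from h import *
import cv2
a=capture("scene")[190:340,165:345]
cv2.imwrite("pics/i4.png",cv2.resize(a,None,fx=4,fy=4,interpolation=2))
E
```

```text
(no output)
```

View pics/i4.png

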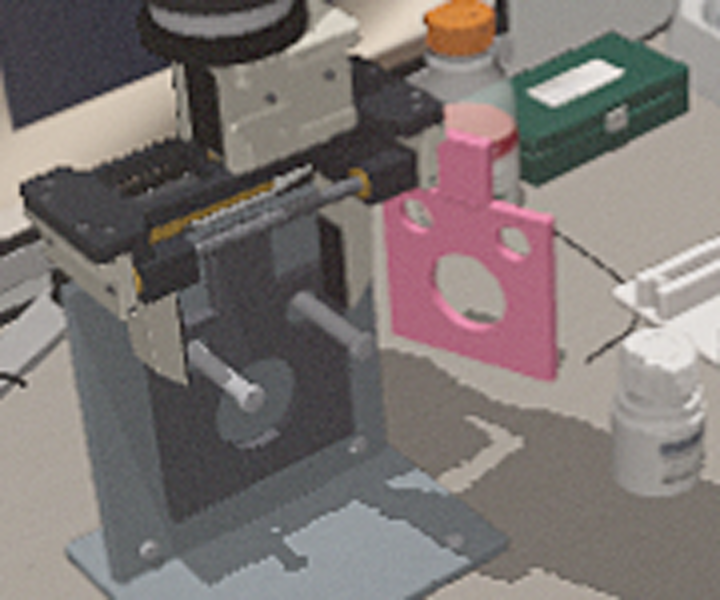

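The fingers straddle the pegs and the plate has slid with them. I'll go on in small steps until the force rises.

Call:
send_rows --pt "-1 0 0 0 0 0 90" --pt "-2 0 0 0 0 0 90" --pt "-3 0 0 0 0 0 90" --pt "-4 0 0 0 0 0 90" --pt "-4 0 0 0 0 0 90"

```text
t: 15.15
eef_pos: [0.5271, 0.1664, 0.1395]
orientation: [179.9, -0.0, 179.1]
ft_force: [-3.8, -0.3, 1.6]
gripper_width: 0.09
```

Call:
send_rows --pt "-1 0 0 0 0 0 90" --pt "-1.5 0 0 0 0 0 90" --pt "-1.5 0 0 0 0 0 90"

```text
t: 15.45
eef_pos: [0.5271, 0.1664, 0.1395]
orientation: [179.9, -0.2, 179.1]
ft_force: [-8.2, -0.0, 4.3]
gripper_width: 0.0903
```

The TCP has stopped at x=0.527 and the force is rising to about 8 N, so the plate is seated against the panel. I'll retreat.

Call:
send_rows --pt "2 0 0 0 0 0 90" --pt "6 0 0 0 0 0 90" --pt "15 0 0 0 0 0 90" --pt "35 0 0 0 0 0 90" --pt "65 0 0 0 0 0 90" --pt "100 0 0 0 0 0 90" --pt "100 0 -40 0 0 0 90" --pt "100 0 -90 0 0 0 90" --pt "100 0 -130 0 0 0 90" --pt "100 0 -160 0 0 0 90" --pt "100 0 -160 0 0 0 90" --pt "100 0 -160 0 0 0 90"

```text
t: 16.65
eef_pos: [0.4275, 0.1676, 0.3]
orientation: [179.9, -0.1, 179.1]
ft_force: [-0.3, -0.3, -0.8]
gripper_width: 0.0901
```

```bash
python3 - <<'E'
from h import *
import cv2
A=capture("scene"); cv2.imwrite("pics/sceneF.png",A); a=A[190:340,165:345]
cv2.imwrite("pics/i5.png",cv2.resize(a,None,fx=4,fy=4,interpolation=2))
B=capture("top");cv2.imwrite("pics/topF.png",B)
E
```

```text
(no output)
```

View pics/i5.png

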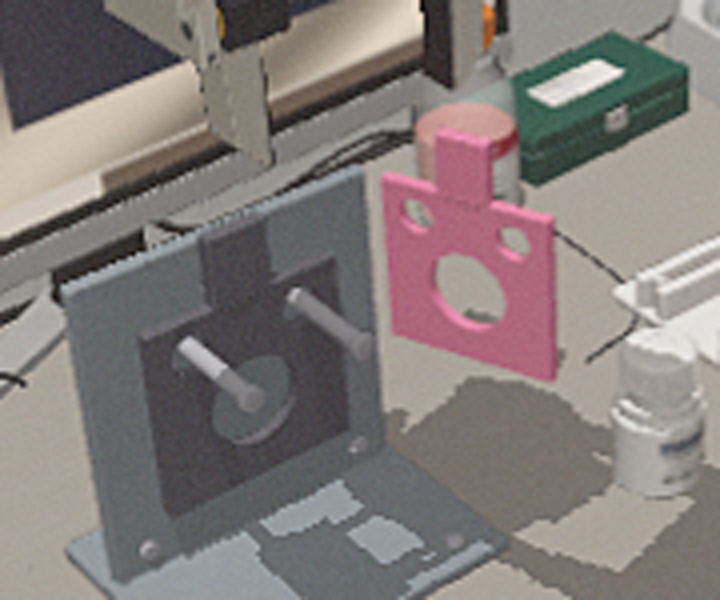

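The insert hangs on both pegs and looks flush. A quick numeric check of its offset and tilt, then the hand-in if it is good.

```bash
python3 - <<'E'
from h import *
S=lambda u,v:np.array((165+u/4,190+v/4))
o=[(S(141,337),(-4,55,110)),(S(165,518),(-4,55,0)),(S(350,433),(-4,-55,0)),(S(340,257),(-4,-55,110)),(S(202,238),(-5,17,150)),(S(269,214),(-5,-17,150))]
L=np.array([a[1] for a in o])/1e3
f=lambda q:(proj("scene",Ro.from_euler("xyz",q[3:]).apply(L)+q[:3])-[a[0] for a in o]).ravel()
r=least_squares(f,[.54,.166,.044,0,0,0],loss="soft_l1");q=r.x
e=Ro.from_euler("xyz",q[3:]).apply([0,0,.09])+q[:3]
print("eyes in peg_mid mm",np.round(Ro.from_euler("z",.85,degrees=True).apply(e-[.5465,.1661,.14])*1e3,1),"rpy",np.degrees(q[3:]).round(1),np.round(r.fun,1))
E
```

```text
eyes in peg_mid mm [-19.4   6.9   4.3] rpy [ 0.6 -1.1 -3.5] [-0.2 -0.  -0.1  0.   0.2  0.  -0.2 -0.1  0.7  0.1 -0.3  0. ]
```

```bash
python3 - <<'E'
from h import *
import cv2
S=lambda u,v:np.array((165+u/4,190+v/4))
o=[(S(141,337),(-4,55,110)),(S(165,518),(-4,55,0)),(S(350,433),(-4,-55,0)),(S(340,257),(-4,-55,110)),(S(202,238),(-5,17,150)),(S(269,214),(-5,-17,150))]
L=np.array([a[1] for a in o])/1e3-[0,0,.09]; y=np.radians(-.85)
def f(q): # x,y in peg frame, pitch
    X=Ro.from_euler("xyz",[q[3],q[2],y]).apply(L)+Ro.from_euler("z",y).apply([q[0],q[1],-.006])+[.5465,.1661,.14]
    return (proj("scene",X)-[a[0] for a in o]).ravel()
r=least_squares(f,[0,0,0,0]);print(r.x[:2]*1e3,np.degrees(r.x[2:]),np.round(r.fun,1))
a=cv2.imread("pics/topF.png")[190:290,190:330];b=cv2.imread("pics/sceneF.png")[190:300,290:430]
cv2.imwrite("pics/f.png",np.vstack([cv2.resize(a,(420,300),interpolation=2),cv2.resize(b,(420,300),interpolation=2)]))
E
```

```text
[-6.3223968 -0.2838576] [0.30770668 1.51139389] [ 0.9 -0.   0.8  0.3 -0.8  0.1 -1.4 -0.1  1.1 -0.  -0.6 -0. ]
```

View pics/f.png

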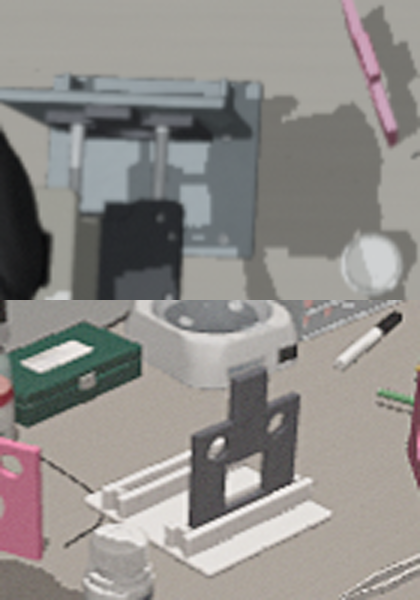

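```bash
python3 -c "
from workcell import *
print(sign_off())"
```

```text
the job is handed in; nothing more can be done
None
```

The round-window insert now hangs on both pegs, pushed back against the stand's panel, and the job is handed in. I let go of it about 45 mm out from the panel, backed off, then pushed it along the pegs with the open fingers on either side of them. The clock read about 16.7 s at the last move.

**Seating:** the push stopped at TCP x = 0.527 while the force rose to about 8 N, which says the plate met the panel.

**Camera checks on the eyes' midpoint:** these are less certain than the push.
- With height and yaw fixed at their expected values, the fit put it about 6 mm in front of the panel (the limit is 8 mm). It was within 1 mm sideways and tilted about 1.5°.
- An earlier free fit from the one camera disagreed, giving -19 mm in x and +7 mm in y. I put that down to poor depth along the view ray, because the difference lies along that ray.

**Other objects:** the last picture shows the square insert still upright in its slot and the white bottle standing. The gripper was clear of everything.

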